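# Open the slotted air cock of a glass furnace burner

### The job

Two burner cocks are set up on the glassblower's bench: open the air cock, the one on the thicker pipe. Take the square-handled flat screwdriver from the wooden stand, let its blade drop into the slot of the plug and turn it anticlockwise as far as its stop, so that the slot lies along the pipe; then put the screwdriver back upright in the hole it came from. Leave the cock on the thin pipe shut.

Things in the scene. Friction and masses are not known exactly. Their poses are not given: they have to be found in the camera images.
- screwdriver: Flat screwdriver hanging upright in one of the stand's two 34 mm square holes. Origin: middle of the tip; z up, x along the blade's width. Blade 24 x 4 mm, shank 10 mm; steel guard 64 (x) x 48 mm at 70-76 mm above the tip rests on the fixed stand (90 x 210, 85 mm high); pale wood handle 28 x 28 mm square, 76-161 mm. About 0.25 kg. 110 mm beside it hangs a tool 122 mm long, round dark handle: not needed.
- air_cock: Iron cock on the thick pipe (48 mm; flanges 78 mm; 180 mm long), fixed. Origin: on the bench under the plug's axis; x along the pipe, z up. Brass plug with 44 x 44 mm square head, top 105 mm above the bench; across it one straight slot, open at both ends, 11 mm wide, 13 mm deep (floor at 92 mm), edges bevelled to a 17 mm mouth. The other cock has the same plug on a 27 mm pipe (flanges 57 mm).
- air_plug (a joint): Turn of the air cock's plug, rad, anticlockwise from above: 0 = slot across the pipe (along the cock's y; shut), 1.57 = along the pipe (open); a stop at each end. Starts at 0 to 0.45. Stiff (0.12 N m), stays where left. The blade has about 0.3 rad of play either way in the slot, so the screwdriver must turn about that much further than the plug.
- gas_plug (a joint): Turn of the plug of the other cock, on the thin pipe, same meaning; it starts between 0 and 0.15 (shut) and is to stay shut (below 0.3).
Not all that is in view belongs to the job. What is shaped like the screwdriver but pink, red or yellow is not meant.

How it is judged:
By the outcome, as a careful person would: the job done as asked, in the order asked, and still so for the second after the job is handed in, with the robot touching nothing.
It also fails if it takes over 67 s, if anything falls off the work surface, if the arm or the gripper's body presses on something with over 40 N, if the wrist force passes 120 N, or if a joint passes its speed limit or range.

### The arm

A 6-joint arm with a two-finger parallel gripper is mounted at the origin on the work surface. World frame = base frame: x ahead of the robot, y to its left, z up, the work surface at z = 0. Lengths are in m, angles in degrees, forces in N, time in s.
With the tool pointing down it reaches from about 0.25 to 0.8 m from the base axis. Payload 3.9 kg.
Tool frame: the origin (TCP) lies between the finger pads; the fingertips stand 14 mm ahead of it and the grasp point (between the pads) lies 5 mm behind it; z points along the fingers, y is the line along which they close (so a half turn about z gives the same grasp; the last joint's range is limited). The gripper opens to 85 mm and grips with 20 to 120 N. Pads are 22 mm wide; open, the fingers measure 114 mm over their backs; the gripper's body (76 mm by 85 mm) begins 54 mm behind the grasp point. The pads swing forward as they close: fully open they stand 13 mm farther back than shut.
Start: joints at [-63.598, 14.897, -7.913, 67.191, 0, 90], TCP at [0.233, -0.47, 0.245] pointing down, gripper open.
Joint ranges: [-159.42, 159.42], [-47.68, 98.78], [-73.54, 78.23], [-108.79, 121.32], [-90, 84.71], [-180, 180]. Speed limits (degrees/s): [147.25, 147.25, 180, 180, 180, 180].

### API

Orientations are given as a 3x3 rotation matrix whose columns are the frame's x, y, z axes.
In Python, from cell import bot gives the robot as it stands.
- The arm moves only by the tool step_arm, never from a script. Its argument "increments" is one flat list of numbers, 7 for each row, row after row: the shift along the tool's x, y, z in mm, then the turn, a rotation vector about the tool's x, y, z in rad, then the opening, from 0 (shut) to 1 (fully open). In form: [tx, ty, tz, wx, wy, wz, grip, tx, ty, tz, wx, wy, wz, grip, ...]. A call has 1 to 20 rows; each row shifts and turns the commanded pose from where the row before left it, along the tool's axes as they then stand; what a row does not reach is not made up. A row lasts 1/10 s, in which the tool goes at most 50 mm and 8.59 degrees, less where a joint would pass 70% of its speed; a pose out of reach is approached as far as the arm can. A call is refused whole if a number of a shift passes 50 or a number of a turn 0.15, either way. A call with a gripper value outside its range is refused whole. The fingers move at their own pace and stop on an object; "squeeze" is the grip in N (left out, the last holds). Time passes only in rows, so rows that do not move let the fingers close. It gives the time, the measured TCP pose, the force, the opening and the grip force at its end, in the units of the state.
- bot.state(): the state, without advancing time (a new reading comes with each control period).
- bot.grab_frame(name): name is "side" or "top"; returns a dict with "img" (420x560x3 uint8, blue, green, red), "depth" (420x560 float32, m along the optical axis (not along the pixel's ray), 0 where there is no reading), "fx", "fy", "cx", "cy" (pixels), "rvec" (rotation vector, rad) and "tvec" (3), from world to camera coordinates, as OpenCV has them. Camera axes: x right, y down, z forward; pixel columns grow to the right and rows downward; lengths in m; the calibration is good to about 2 mm. A picture is of the moment at which its call begins.
- bot.finish_job(): hands the job in; it is judged then, once.
The state is a dict: "time_s": time; "joint_pos": joint angles; "joint_vel": joint speeds; "tau": joint torques, N m; "tcp_pos": TCP position; "ee_rot": TCP orientation; "force": force on the tool from outside, world axes, zero at the start; "torque": the same for the moment, N m; "grip_width": finger opening in m; "grip_force": force on a finger pad.
Only numpy, scipy, OpenCV 4.12 (cv2) and the standard library are available. Lean on these libraries where they do the work, as an engineer would, in place of code of your own. Each camera call takes 0.05 s, during which the arm holds its last target. There are 200 camera calls.

## Working session

There is one attempt and no reset: what is moved stays moved. The work goes in short steps, Python scripts to look and compute and a tool call to move; the robot and the scene stay as the last step left them, time stands still between calls to the robot, and variables do not carry over. Pictures are saved under pics/ and viewed, at most 12 in all, crops included, and the job is handed in when it is done.

Besides the shell and the picture viewer there is one more tool, called after "Request:" as name(argument=value, ...) on one line, values as JSON. step_arm: Moves the arm, as the interface text tells. Its arguments: {"type":"object","properties":{"increments":{"type":"array","items":{"type":"number"}},"squeeze":{"type":"number"}},"required":["increments"]}

```bash
ls; mkdir -p pics; python3 - <<'E'
from cell import bot
import cv2,numpy as np,pickle
s=bot.state();print({k:np.round(v,3).tolist() for k,v in s.items()})
F={n:bot.grab_frame(n) for n in("top","side")}
pickle.dump(F,open('f0.pkl','wb'))
for n,f in F.items():
    cv2.imwrite(f'pics/{n}0.png',f['img']);R=cv2.Rodrigues(np.array(f['rvec']))[0];print(n,f['fx'],f['cx'],f['cy'],-R.T@np.ravel(f['tvec']),R[2])
E
```

```text
pics
{'time_s': 0.0, 'joint_pos': [-63.598, 14.936, -7.987, 67.191, -0.0, 90.0], 'joint_vel': [-0.072, -0.081, 0.061, -0.029, -0.062, -0.039], 'tau': [0.001, -40.568, 25.392, 0.019, 0.0, -0.0], 'tcp_pos': [0.233, -0.47, 0.244], 'ee_rot': [[0.896, 0.445, -0.001], [0.445, -0.896, 0.002], [-0.0, -0.002, -1.0]], 'force': [-0.243, -0.494, 0.135], 'torque': [-0.005, -0.009, -0.026], 'grip_force': 0.0, 'grip_width': 0.085}
top 380.67111585514766 276.8816177142763 208.13537730365286 [0.34290655 0.04978331 1.02135147] [ 0.22333263  0.03147749 -0.97423391]
side 414.7624261699991 279.91197416005656 215.3351664449096 [0.1295215  0.56698858 0.67118916] [ 0.46968367 -0.56824501 -0.67564403]
```

View pics/top0.png

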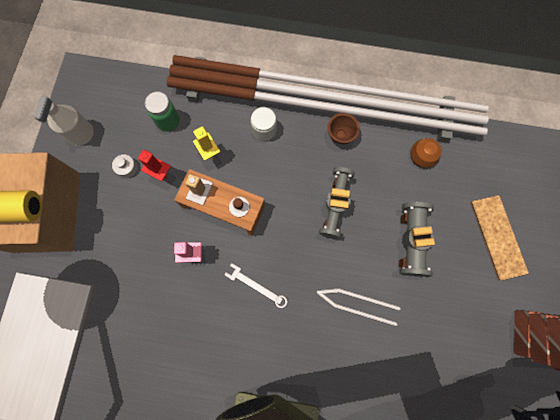

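View pics/side0.png

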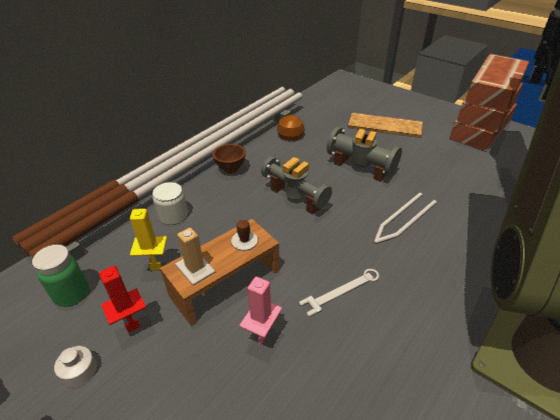

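Candidates for the screwdriver:
- Pale-wood square handle in the stand: top (195,183), side (190,250).
- Yellow (205,143), red (153,165) and pink (187,252) look-alikes.
- Dark round tool (238,205).

I choose the pale-wood one. The cocks are at top (340,200), which looks thin, and (417,238), which looks thick. I'll check with close crops.

```bash
cat > h.py <<'E'
import numpy as np,cv2
def RT(f): return cv2.Rodrigues(np.array(f['rvec'],float))[0],np.ravel(f['tvec'])
def ray(f,p):
    R,t=RT(f);p=np.atleast_2d(p).astype(float)
    d=np.c_[(p[:,0]-f['cx'])/f['fx'],(p[:,1]-f['cy'])/f['fy'],np.ones(len(p))]
    return -R.T@t,d@R
def onz(f,p,z):
    o,d=ray(f,p);return o+d*((z-o[2])/d[:,2])[:,None]
def cloud(f):
    R,t=RT(f);v,u=np.mgrid[0:420,0:560];z=f['depth'].astype(float)
    c=np.stack([(u-f['cx'])/f['fx']*z,(v-f['cy'])/f['fy']*z,z],-1);return (c-t)@R
def tri(f,p,g,q):
    o,d=ray(f,p);a,e=ray(g,q);d=d[0];e=e[0]
    s=np.linalg.lstsq(np.c_[d,-e],a-o,rcond=None)[0];A=o+s[0]*d;B=a+s[1]*e
    return (A+B)/2,np.linalg.norm(A-B)
def proj(f,P):
    return cv2.projectPoints(np.atleast_2d(P).astype(float),np.array(f['rvec'],float),np.array(f['tvec'],float),np.array([[f['fx'],0,f['cx']],[0,f['fy'],f['cy']],[0,0,1]]),None)[0][:,0]
E
python3 - <<'E'
import pickle;from h import *
F=pickle.load(open('f0.pkl','rb'))
t,s=F['top']['img'],F['side']['img']
c=lambda i,x,y,w,h:cv2.resize(i[y:y+h,x:x+w],(400,300),interpolation=cv2.INTER_CUBIC)
cv2.imwrite('pics/crop.png',np.vstack([np.hstack([c(t,170,160,100,75),c(t,310,160,140,105)]),np.hstack([c(s,150,210,140,105),c(s,260,110,160,120)])]))
for n,f in F.items():
    C=cloud(f)
    for p in ([(195,183),(238,203),(340,188),(424,238),(345,175),(220,205)] if n=='top' else [(187,236),(244,222),(295,164),(366,135),(225,262)]):
        print(n,p,C[p[1],p[0]].round(3))
E
```

```text
top (195, 183) [0.563 0.274 0.175]
top (238, 203) [0.543 0.173 0.133]
top (340, 188) [ 0.642 -0.072  0.071]
top (424, 238) [ 0.544 -0.292  0.09 ]
top (345, 175) [ 0.681 -0.081  0.066]
top (220, 205) [0.541 0.223 0.085]
side (187, 236) [0.563 0.288 0.177]
side (244, 222) [0.542 0.174 0.137]
side (295, 164) [ 0.614 -0.077  0.097]
side (366, 135) [ 0.551 -0.3    0.092]
side (225, 262) [0.536 0.238 0.085]
```

View pics/crop.png

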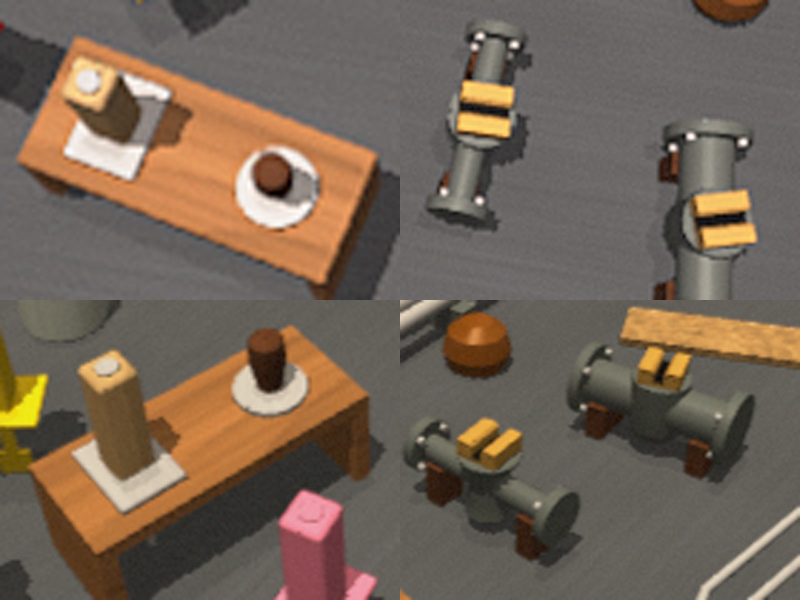

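```bash
cat > m.py <<'E'
import pickle,sys;from h import *
def rect(P,tag):
    P=np.asarray(P)[:,:2]; r=cv2.minAreaRect((P*1000).astype(np.float32)); b=cv2.boxPoints(r)
    e=[b[1]-b[0],b[2]-b[1]];L=max(e,key=np.linalg.norm);a=np.degrees(np.arctan2(L[1],L[0]))
    print(tag,'n',len(P),'c',np.round(r[0],1),'size',np.round(sorted(r[1]),1),'long dir',round(a%180,1),'mean',(P.mean(0)*1000).round(1)); return r[0],a
def big(m,k=1):
    n,l,st,_=cv2.connectedComponentsWithStats(m.astype(np.uint8));o=np.argsort(-st[1:,4])[:k]+1
    return [l==i for i in o]
def pts(f,m,z):
    v,u=np.nonzero(m);return onz(f,np.c_[u,v],z)
def cocks(F,near=(.545,-.295),rad=.035):
  for n,f in F.items():
    C=cloud(f);hsv=cv2.cvtColor(f['img'],cv2.COLOR_BGR2HSV)
    box=np.hypot(C[...,0]-near[0],C[...,1]-near[1])<rad
    br=box&(hsv[...,1]>120)&(hsv[...,2]>120)&(hsv[...,0]>10)&(hsv[...,0]<28)&(C[...,2]>.08)
    bars=big(br&(hsv[...,2]>(190 if n=='top' else 150)),2)
    print(n,'brass z hi',np.percentile(C[br][:,2],[50,90]).round(4))
    cs=[rect(pts(f,b,.105),n+' bar')[0] for b in bars]
    rect(pts(f,bars[0]|bars[1],.105),n+' head')
    d=np.subtract(*cs);print(' perp-to-bars dir',np.degrees(np.arctan2(d[1],d[0]))%180,'mid',np.mean(cs,0).round(1))
E
python3 - <<'E'
from m import *
F=pickle.load(open('f0.pkl','rb'))
for n,f in F.items():
    C=cloud(f);hsv=cv2.cvtColor(f['img'],cv2.COLOR_BGR2HSV);x,y,z=C[...,0],C[...,1],C[...,2]
    near=(np.hypot(x-.56,y-.275)<.07)
    top=near&(z>.166);print(n,'top z',np.median(z[top]))
    rect(pts(f,top,.176),n+' handle top'); rect(C[near&(z>.1)],n+' handle cloud')
    w=near&(hsv[...,1]<60)&(hsv[...,2]>120)&(z<.11);print(np.median(z[w])) 
    rect(pts(f,big(w)[0],.091),n+' guard')
    st=(np.hypot(x-.55,y-.225)<.14)&(abs(z-.085)<.006)&(hsv[...,1]>90);print('stand z',np.median(z[st]));rect(pts(f,big(st)[0],.085),n+' stand')
for c in((.545,-.295),(.625,-.075)): 
    cocks(F,c)
    for n,f in F.items():
        C=cloud(f);m=(np.hypot(C[...,0]-c[0],C[...,1]-c[1])<.11)&(C[...,2]>.025);print(n,end=' ');rect(C[m],'cock')
E
```

```text
top top z 0.17515203544428207
top handle top n 149 c [566.7 281.4] size [28.5 28.8] long dir 80.2 mean [566.6 281.5]
top handle cloud n 279 c [567.8 282.6] size [28.1 28.5] long dir 169.4 mean [564.1 278.8]
0.09068735573784611
top guard n 253 c [568.5 282. ] size [48.1 64.1] long dir 168.6 mean [561.5 278.5]
stand z 0.08470602759494561
top stand n 1951 c [554.9 229.4] size [ 90.4 210.7] long dir 77.9 mean [550.4 220.7]
side top z 0.17568322375325052
side handle top n 250 c [563.4 288. ] size [29.  36.2] long dir 169.4 mean [563.6 287.9]
side handle cloud n 747 c [567.6 285.1] size [27.8 30. ] long dir 171.2 mean [561.1 289.1]
0.09109026015384279
side guard n 377 c [567.4 284. ] size [47.4 63.8] long dir 168.2 mean [558.5 291.1]
stand z 0.08513727325693836
side stand n 2877 c [553.6 232. ] size [ 96.  211.5] long dir 77.8 mean [548.7 239.4]
top brass z hi [0.1046 0.107 ]
top bar n 109 c [ 531.  -288.3] size [15.2 42.6] long dir 107.3 mean [ 531.3 -288.7]
top bar n 106 c [ 558.4 -280.3] size [15.4 42.8] long dir 106.1 mean [ 558.4 -281.2]
top head n 215 c [ 544.8 -284.3] size [42.9 43.
[... 737 characters left out ...]
 c [594.8 -72.3] size [ 8.7 35.3] long dir 91.4 mean [595.3 -74. ]
top head n 151 c [609.5 -68.6] size [37.8 42.9] long dir 89.5 mean [612.6 -70.6]
 perp-to-bars dir 8.224099135450132 mid [607.4 -70.4]
side brass z hi [0.1044 0.106 ]
side bar n 89 c [618.8 -67.9] size [19.  43.7] long dir 92.3 mean [618.8 -67.4]
side bar n 24 c [593.9 -76.1] size [ 8.  26.9] long dir 96.9 mean [594.8 -76.4]
side head n 113 c [609.3 -68.1] size [38.7 43.3] long dir 90.0 mean [613.7 -69.3]
 perp-to-bars dir 18.24318022042883 mid [606.3 -72. ]
top cock n 1151 c [605.4 -68.5] size [ 60.6 179.7] long dir 174.6 mean [606.8 -67.5]
side cock n 1639 c [606.8 -66.5] size [ 59.7 182.1] long dir 175.1 mean [603.1 -59. ]
```

The crop confirms the choices. The pale square handle has its centre at about (567,283) mm, top at z 0.176, guard at 0.091, blade along 168.6°. The thick cock is the right one, centre about (544.6,-283), pipe 3.4°, slot 107°.

First I turn the tool to yaw 79.5° while rising.

Request:
step_arm(increments=[0,0,-3.5,0,0,-0.0927,0.7,0,0,-3.5,0,0,-0.0927,0.7,0,0,-3.5,0,0,-0.0927,0.7,0,0,-3.5,0,0,-0.0927,0.7,0,0,-3.5,0,0,-0.0927,0.7,0,0,-3.5,0,0,-0.0927,0.7,0,0,-3.5,0,0,-0.0927,0.7,0,0,-3.5,0,0,-0.0927,0.7,0,0,-3.5,0,0,-0.0927,0.7,0,0,-3.5,0,0,-0.0927,0.7], squeeze=70)

```text
time_s: 1.1
tcp_pos: [0.2333, -0.4699, 0.2799]
ee_rot: [[0.178, 0.984, -0.0], [0.984, -0.178, 0.001], [0.001, -0.001, -1.0]]
force: [0.1, 0.6, -0.7]
grip_width: 0.0596
grip_force: 0.0
```

```bash
cat > g.py <<'E'
import sys,numpy as np
from cell import bot
def go(x,y,z,yaw=None):
    s=bot.state();R=np.array(s['ee_rot']);p=np.array(s['tcp_pos']);a=np.degrees(np.arctan2(R[1,0],R[0,0]))
    print('t',s['time_s'],'p',(p*1e3).round(1),'yaw',a.round(2),'zax',R[:,2].round(4),'q',np.round(s['joint_pos'],1),'F',np.round(s['force'],1),'T',np.round(s['torque'],2),'w',round(s['grip_width']*1e3,1),s['grip_force'])
    print(' delta tool mm',(R.T@(np.array([x,y,z])-p*1e3)).round(1),'dyaw->wz',None if yaw is None else -np.radians(yaw-a).round(4))
if __name__=='__main__': go(*map(float,sys.argv[1:]))
E
python3 g.py 567.3 283 275 79.5
```

```text
t 1.1 p [ 233.3 -469.9  279.9] yaw 79.73 zax [-5.0e-04  1.1e-03 -1.0e+00] q [-63.6  14.2  -3.7  72.2   0.   36.7] F [ 0.1  0.6 -0.7] T [0.02 0.05 0.02] w 59.6 0.0
 delta tool mm [800.4 194.5   5.6] dyaw->wz 0.0041
```

Request:
step_arm(increments=[36,8.7,0,0,0,0,0.7,36,8.7,0,0,0,0,0.7,36,8.7,0,0,0,0,0.7,36,8.7,0,0,0,0,0.7,36,8.7,0,0,0,0,0.7,36,8.7,0,0,0,0,0.7,36,8.7,0,0,0,0,0.7,36,8.7,0,0,0,0,0.7,36,8.7,0,0,0,0,0.7,36,8.7,0,0,0,0,0.7,36,8.7,0,0,0,0,0.7,36,8.7,0,0,0,0,0.7,36,8.7,0,0,0,0,0.7,36,8.7,0,0,0,0,0.7,36,8.7,0,0,0,0,0.7,36,8.7,0,0,0,0,0.7,36,8.7,0,0,0,0,0.7,36,8.7,0,0,0,0,0.7,36,8.7,0,0,0,0,0.7,0,0,0,0,0,0,0.7])

```text
time_s: 3.1
tcp_pos: [0.522, 0.1759, 0.2792]
ee_rot: [[0.178, 0.984, 0.0], [0.984, -0.178, 0.001], [0.001, -0.0, -1.0]]
force: [0.2, -0.2, -0.5]
grip_width: 0.0595
grip_force: 0.0
```

```bash
python3 g.py 567.3 283 275 79.0
```

```text
t 3.1 p [522.  175.9 279.2] yaw 79.76 zax [ 1.0e-04  1.4e-03 -1.0e+00] q [ 1.860e+01  1.680e+01 -2.000e-01  7.300e+01  1.000e-01  1.188e+02] F [ 0.2 -0.2 -0.5] T [-0.03  0.06  0.02] w 59.5 0.0
 delta tool mm [113.4  25.6   4.3] dyaw->wz 0.0132
```

Request:
step_arm(increments=[22.7,5.1,0,0,0,0.0026,0.7,22.7,5.1,0,0,0,0.0026,0.7,22.7,5.1,0,0,0,0.0026,0.7,22.7,5.1,0,0,0,0.0026,0.7,22.7,5.1,0,0,0,0.0026,0.7,0,0,25,0,0,0,0.7,0,0,25,0,0,0,0.7,0,0,20,0,0,0,0.7,0,0,0,0,0,0,0.7,0,0,0,0,0,0,0.7])

```text
time_s: 4.1
tcp_pos: [0.5664, 0.2782, 0.2103]
ee_rot: [[0.195, 0.981, -0.001], [0.981, -0.195, -0.001], [-0.001, -0.001, -1.0]]
force: [0.4, -0.9, 0.0]
grip_width: 0.0597
grip_force: 0.0
```

```bash
python3 g.py 567.3 283 135 79.0; python3 - <<'E'
from h import *;from cell import bot
a=bot.grab_frame('side')['img'][150:330,90:330];b=bot.grab_frame('top')['img'][100:280,110:350]
cv2.imwrite('pics/pre.png',cv2.resize(np.vstack([a,b]),None,fx=1.65,fy=1.65,interpolation=cv2.INTER_CUBIC))
E
```

```text
t 4.1 p [566.4 278.2 210.3] yaw 78.74 zax [-1.2e-03 -8.0e-04 -1.0e+00] q [ 26.2  26.3   4.2  68.   -0.  127.4] F [ 0.4 -0.9  0. ] T [ 0.03 -0.01 -0.01] w 59.7 0.0
 delta tool mm [ 4.9  0.1 75.3] dyaw->wz -0.0045
```

View pics/pre.png

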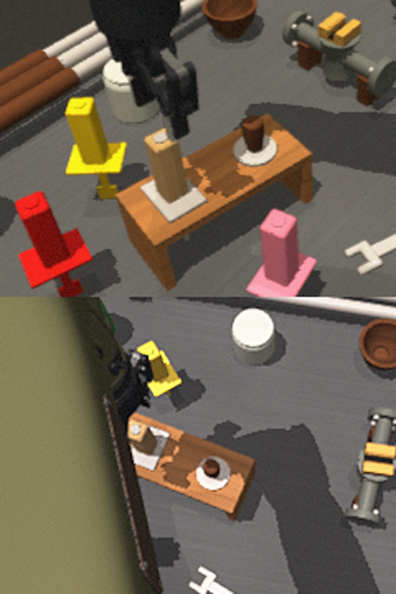

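```bash
python3 - <<'E'
from h import *;from cell import bot
s=bot.state();R=np.array(s['ee_rot']);p=np.array(s['tcp_pos'])
f=bot.grab_frame('side');i=f['img'].copy()
for y in(-.03,.03,0):
    q=proj(f,p+R@[0,y,.002])[0];cv2.circle(i,tuple(int(v) for v in q),2,(0,255,0),-1)
for z,c in((.176,(255,0,0)),(.135,(255,0,255))):
    q=proj(f,[.5673,.283,z])[0];cv2.circle(i,tuple(int(v) for v in q),1,c,-1)
cv2.imwrite('pics/pre2.png',cv2.resize(i[130:290,120:300],None,fx=3.5,fy=3.5,interpolation=cv2.INTER_CUBIC))
E
```

```text
(no output)
```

View pics/pre2.png

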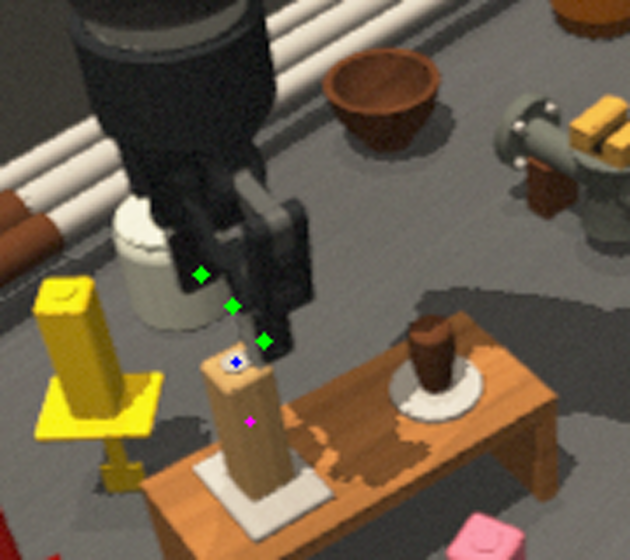

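Fingers straddle the handle (handle top at (237,363) in the crop, as projected). Shift 5 mm, descend, grip.

Request:
step_arm(increments=[4.9,0,0,0,0,0,0.7,0,0,15,0,0,0,0.7,0,0,15,0,0,0,0.7,0,0,15,0,0,0,0.7,0,0,15,0,0,0,0.7,0,0,15,0,0,0,0.7,0,0,0,0,0,0,0.7,0,0,0,0,0,0,0,0,0,0,0,0,0,0,0,0,0,0,0,0,0,0,0,0,0,0,0,0,0,0,0,0,0,0,0], squeeze=70)

```text
time_s: 5.45
tcp_pos: [0.5688, 0.2843, 0.1368]
ee_rot: [[0.195, 0.981, 0.003], [0.981, -0.195, 0.001], [0.002, 0.002, -1.0]]
force: [0.8, 0.6, 5.2]
grip_width: 0.0275
grip_force: 69.4
```

```bash
python3 g.py 567.3 283 275 79.0
```

```text
t 5.45 p [568.8 284.3 136.8] yaw 78.77 zax [ 0.0028  0.0014 -1.    ] q [ 26.6  28.9  -2.7  58.2  -0.  127.8] F [0.8 0.6 5.2] T [ 0.01 -0.05 -0.02] w 27.5 69.35795187950134
 delta tool mm [  -1.3   -0.9 -138.2] dyaw->wz -0.0041
```

Request:
step_arm(increments=[0,0,-10,0,0,0,0,0,0,-15,0,0,0,0,0,0,-15,0,0,0,0,0,0,-15,0,0,0,0,0,0,-15,0,0,0,0,0,0,-15,0,0,0,0,0,0,-15,0,0,0,0,0,0,-15,0,0,0,0,0,0,-15,0,0,0,0,0,0,-10,0,0,0,0,0,0,0,0,0,0,0])

```text
time_s: 6.55
tcp_pos: [0.568, 0.284, 0.2765]
ee_rot: [[0.195, 0.981, 0.001], [0.981, -0.195, 0.001], [0.001, 0.001, -1.0]]
force: [0.2, -0.1, -3.0]
grip_width: 0.0273
grip_force: 69.5
```

```bash
python3 g.py 544.6 -283 275 17.4;python3 - <<'E'
from h import *;from cell import bot
f=bot.grab_frame('side');cv2.imwrite('pics/lift.png',cv2.resize(f['img'][60:300,100:340],None,fx=2.4,fy=2.4,interpolation=cv2.INTER_CUBIC))
E
```

```text
t 6.55 p [568.  284.  276.5] yaw 78.77 zax [ 1.4e-03  8.0e-04 -1.0e+00] q [ 26.6  25.6  12.8  77.2   0.  127.8] F [ 0.2 -0.1 -3. ] T [ 0.06 -0.01 -0.02] w 27.3 69.50153946876526
 delta tool mm [-560.7   87.4    1.1] dyaw->wz 1.0711
```

View pics/lift.png

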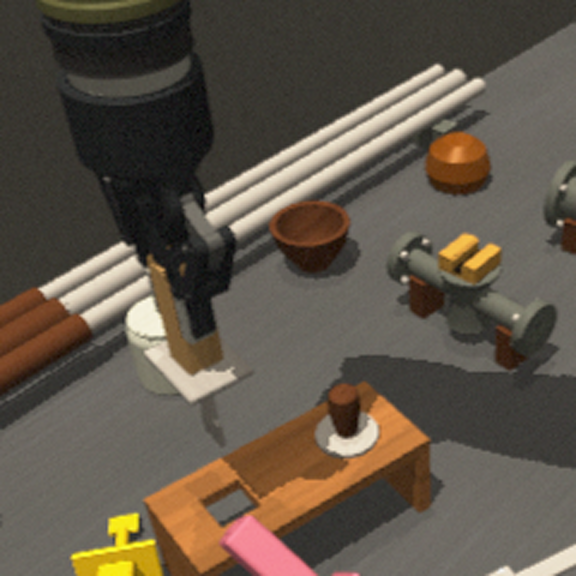

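```bash
python3 - <<'E'
from h import *;from cell import bot
f=bot.grab_frame('side');g=bot.grab_frame('top');cv2.imwrite('pics/full.png',np.hstack([cv2.resize(f['img'][150:420,0:300],(440,396)),cv2.resize(g['img'][90:360,60:300],(352,396))]))
E
```

```text
(no output)
```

View pics/full.png

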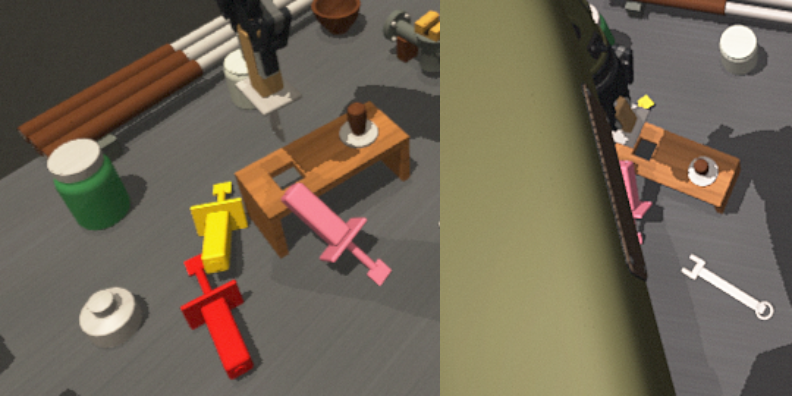

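The three decoys have toppled by themselves: even the red one, which nothing came near, is down. Pink lies against the stand, so I'll check that before putting the tool back. The screwdriver is held properly and upright.

Request:
step_arm(increments=[0,0,-1,0,0,0.0976,0,0,0,-1,0,0,0.0976,0,0,0,-1,0,0,0.0976,0,0,0,-1,0,0,0.0976,0,0,0,-1,0,0,0.0976,0,0,0,-1,0,0,0.0976,0,0,0,-1,0,0,0.0976,0,0,0,-1,0,0,0.0976,0,0,0,-1,0,0,0.0976,0,0,0,-1,0,0,0.0976,0,0,0,-1,0,0,0.0976,0])

```text
time_s: 7.8
tcp_pos: [0.5837, 0.2446, 0.285]
ee_rot: [[0.929, 0.37, -0.018], [0.371, -0.928, 0.034], [-0.004, -0.038, -0.999]]
force: [-0.8, -0.3, -3.9]
grip_width: 0.0271
grip_force: 69.6
```

```bash
python3 g.py 544.6 -283 275 17.2
```

```text
t 7.8 p [583.7 244.6 285. ] yaw 21.76 zax [-0.0181  0.0336 -0.9993] q [ 21.7  25.5  14.   78.7   2.2 179.9] F [-0.8 -0.3 -3.9] T [-0.05 -0.04  0.01] w 27.1 69.62195634841919
 delta tool mm [-231.8  475.6   -7. ] dyaw->wz 0.0795
```

Request:
step_arm(increments=[-9.5,26.7,0,0,0,0,0,-9.5,26.7,0,0,0,0,0,-9.5,26.7,0,0,0,0,0,-9.5,26.7,0,0,0,0,0,-9.5,26.7,0,0,0,0,0,-9.5,26.7,0,0,0,0,0,-9.5,26.7,0,0,0,0,0,-9.5,26.7,0,0,0,0,0,-9.5,26.7,0,0,0,0,0,-9.5,26.7,0,0,0,0,0,0,0,0,0,0,0,0])

```text
time_s: 8.9
tcp_pos: [0.5941, -0.0428, 0.2753]
ee_rot: [[0.931, 0.365, -0.018], [0.365, -0.93, 0.032], [-0.005, -0.036, -0.999]]
force: [0.4, -0.7, -2.1]
grip_width: 0.0271
grip_force: 70.0
```

```bash
python3 g.py 544.6 -283 275 17.2
```

```text
t 8.9 p [594.1 -42.8 275.3] yaw 21.43 zax [-0.0177  0.0316 -0.9993] q [ -5.   22.4   7.5  76.3   1.7 153.6] F [ 0.4 -0.7 -2.1] T [ 0.03 -0.03 -0.01] w 27.1 69.95007634162903
 delta tool mm [-133.8  205.4   -6.4] dyaw->wz 0.0738
```

```bash
cat >> g.py <<'E'
E
cat > rot.py <<'E'
import sys,numpy as np
from cell import bot
from scipy.spatial.transform import Rotation as Ro
a=np.radians(float(sys.argv[1]));T=np.array([[np.cos(a),np.sin(a),0],[np.sin(a),-np.cos(a),0],[0,0,-1]])
R=np.array(bot.state()['ee_rot']);print('rotvec',Ro.from_matrix(R.T@T).as_rotvec().round(4))
if len(sys.argv)>2: print('then tool delta',(T.T@(np.array(list(map(float,sys.argv[2:])))-1e3*np.array(bot.state()['tcp_pos']))).round(1))
E
python3 rot.py 17.2 544.6 -283 275
```

```text
rotvec [-0.0357  0.0063  0.0737]
then tool delta [-118.3  214.8    0.3]
```

Request:
step_arm(increments=[0,0,0,-0.0179,0.0031,0.0369,0,0,0,0,-0.0179,0.0031,0.0369,0,-11.8,21.5,0,0,0,0,0,-11.8,21.5,0,0,0,0,0,-11.8,21.5,0,0,0,0,0,-11.8,21.5,0,0,0,0,0,-11.8,21.5,0,0,0,0,0,-11.8,21.5,0,0,0,0,0,-11.8,21.5,0,0,0,0,0,-11.8,21.5,0,0,0,0,0,-11.8,21.5,0,0,0,0,0,-11.8,21.5,0,0,0,0,0,0,0,0,0,0,0,0,0,0,0,0,0,0,0])

```text
time_s: 10.3
tcp_pos: [0.5463, -0.2795, 0.2753]
ee_rot: [[0.954, 0.299, 0.001], [0.299, -0.954, 0.003], [0.002, -0.003, -1.0]]
force: [0.4, -0.4, -3.2]
grip_width: 0.0273
grip_force: 70.4
```

```bash
python3 g.py 544.6 -283 275 17.2; python3 rot.py 17.2; python3 - <<'E'
from m import *;from cell import bot
s=bot.state();R=np.array(s['ee_rot']);p=np.array(s['tcp_pos'])
F={n:bot.grab_frame(n) for n in('side','top')};pickle.dump(F,open('f1.pkl','wb'))
o=[]
for n,f in F.items():
    i=f['img'].copy();q=proj(f,p+R@[0,0,.122])[0]
    for l in (-.012,.012,0): cv2.circle(i,tuple(int(round(v)) for v in proj(f,p+R@[0,l,.122])[0]),0,(0,255,0),-1)
    x,y=(int(v) for v in q);x=min(max(x,60),500);o.append(cv2.resize(i[max(y-60,0):y+60,x-60:x+60],(400,400),interpolation=cv2.INTER_NEAREST))
    C=cloud(f);h=cv2.cvtColor(f['img'],cv2.COLOR_BGR2HSV)
    near=(np.hypot(C[...,0]-p[0],C[...,1]-p[1])<.05)
    g=near&(abs(C[...,2]-(p[2]-.047))<.012)&(h[...,1]<70);print(n,g.sum(),C[g].mean(0).round(4),np.median(C[g][:,2]))
    if g.sum()>20: rect(pts(f,big(g)[0],p[2]-.046),n+'guard')
cv2.imwrite('pics/tip.png',np.hstack(o))
E
```

```text
t 10.3 p [ 546.3 -279.5  275.3] yaw 17.4 zax [ 0.001   0.0032 -1.    ] q [-27.2  23.4   9.1  75.8   0.2 135.4] F [ 0.4 -0.4 -3.2] T [ 0.04 -0.07 -0.01] w 27.3 70.42336106300354
 delta tool mm [-2.6  2.8  0.3] dyaw->wz 0.0034
rotvec [-0.0028 -0.0019  0.0034]
side 193 [ 0.5386 -0.2653  0.2288] 0.22897345061894095
sideguard n 193 c [ 542.6 -273.1] size [47.8 71.3] long dir 108.0 mean [ 538.1 -264.4]
top 356 [ 0.5358 -0.2696  0.2299] 0.2297976155779232
topguard n 356 c [ 543.9 -278.2] size [47.8 64.5] long dir 107.6 mean [ 536.  -269.8]
```

View pics/tip.png

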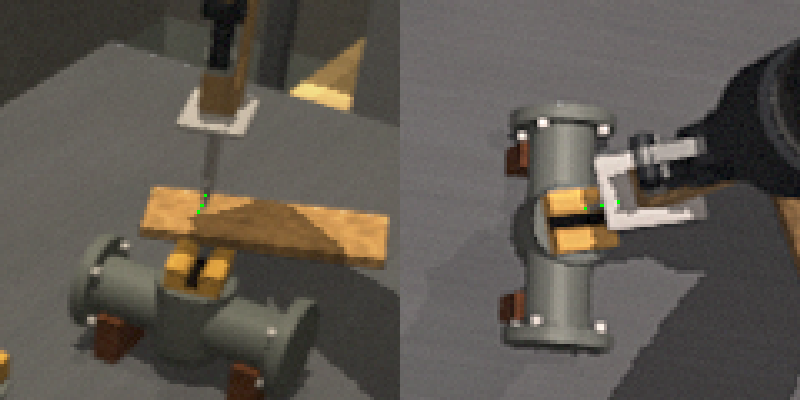

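Blade hangs over the plug, lined up with the slot. Small correction, then lower to just above the floor.

Request:
step_arm(increments=[-1.8,4.5,0,0,0,0,0,0,0,0,0,0,0,0,0,0,12,0,0,0,0,0,0,12,0,0,0,0,0,0,12,0,0,0,0,0,0,5,0,0,0,0,0,0,5,0,0,0,0,0,0,4,0,0,0,0,0,0,4,0,0,0,0,0,0,4,0,0,0,0,0,0,0,0,0,0,0])

```text
time_s: 11.5
tcp_pos: [0.5462, -0.2845, 0.2177]
ee_rot: [[0.954, 0.3, 0.002], [0.3, -0.954, 0.002], [0.002, -0.001, -1.0]]
force: [0.0, -0.4, -3.4]
grip_width: 0.0277
grip_force: 70.4
```

```bash
python3 g.py 546 -284 213 17.2
```

```text
t 11.5 p [ 546.2 -284.5  217.7] yaw 17.43 zax [ 0.0017  0.0019 -1.    ] q [-2.76e+01  2.45e+01  2.40e+00  6.78e+01  1.00e-01  1.35e+02] F [ 0.  -0.4 -3.4] T [-0.02  0.02 -0.  ] w 27.7 70.35407423973083
 delta tool mm [-0.  -0.5  4.7] dyaw->wz 0.0041
```

Request:
step_arm(increments=[0,0,2,0,0,0,0,0,0,0,0,0,-0.07,0,0,0,0,0,0,-0.08,0,0,0,0,0,0,-0.08,0,0,0,0,0,0,-0.08,0,0,0,0,0,0,-0.08,0,0,0,0,0,0,-0.08,0,0,0,0,0,0,-0.08,0,0,0,0,0,0,-0.08,0,0,0,0,0,0,-0.08,0,0,0,0,0,0,0,0])

```text
time_s: 12.6
tcp_pos: [0.5463, -0.2845, 0.2164]
ee_rot: [[0.529, 0.849, 0.002], [0.849, -0.529, 0.002], [0.003, 0.001, -1.0]]
force: [-0.2, -0.2, -1.9]
grip_width: 0.027
grip_force: 70.4
```

```bash
python3 g.py 546 -284 213 110.6
```

```text
t 12.6 p [ 546.3 -284.5  216.4] yaw 58.09 zax [ 0.0022  0.0017 -1.    ] q [-27.6  24.5   2.2  67.6   0.1  94.3] F [-0.2 -0.2 -1.9] T [ 0.1   0.2  -0.08] w 27.0 70.4323410987854
 delta tool mm [ 0.3 -0.5  3.4] dyaw->wz -0.9164
```

Request:
step_arm(increments=[0,0,1,0,0,-0.08,0,0,0,0,0,0,-0.08,0,0,0,0,0,0,-0.08,0,0,0,0,0,0,-0.08,0,0,0,0,0,0,-0.08,0,0,0,0,0,0,-0.08,0,0,0,0,0,0,-0.08,0,0,0,0,0,0,-0.08,0,0,0,0,0,0,-0.08,0,0,0,0,0,0,-0.08,0,0,0,0,0,0,-0.08,0,0,0,0,0,0,0,0])

```text
time_s: 13.8
tcp_pos: [0.5459, -0.2841, 0.2161]
ee_rot: [[-0.316, 0.949, 0.002], [0.949, 0.316, 0.002], [0.002, 0.003, -1.0]]
force: [-2.5, 2.0, 2.8]
grip_width: 0.0273
grip_force: 71.0
```

```bash
python3 g.py 546 -284 213 112
```

```text
t 13.8 p [ 545.9 -284.1  216.1] yaw 108.44 zax [ 0.0022  0.0023 -1.    ] q [-27.6  24.5   2.1  67.6   0.2  44. ] F [-2.5  2.   2.8] T [ 0.68  0.74 -0.09] w 27.3 71.02933645248413
 delta tool mm [0.  0.1 3.1] dyaw->wz -0.0622
```

Request:
step_arm(increments=[0,0,0,0,0,-0.03,0,0,0,0,0,0,-0.03,0,0,0,0,0,0,0,0])

```text
time_s: 14.1
tcp_pos: [0.5462, -0.2842, 0.2156]
ee_rot: [[-0.374, 0.927, 0.002], [0.927, 0.374, 0.002], [0.001, 0.003, -1.0]]
force: [-2.4, 3.7, 4.7]
grip_width: 0.0274
grip_force: 71.3
```

```bash
python3 g.py 546 -284 213 112; python3 - <<'E'
from m import *;from cell import bot
cocks({n:bot.grab_frame(n) for n in('side',)},(.5446,-.283))
E
```

```text
t 14.1 p [ 546.2 -284.2  215.6] yaw 111.98 zax [ 0.0023  0.0023 -1.    ] q [-27.6  24.5   2.1  67.5   0.2  40.4] F [-2.4  3.7  4.7] T [ 1.04  0.86 -0.12] w 27.4 71.34471774101257
 delta tool mm [ 0.2 -0.1  2.6] dyaw->wz -0.0004
side brass z hi [0.2032 0.249 ]
side bar n 54 c [ 543.9 -268. ] size [14.2 44.2] long dir 3.6 mean [ 543.5 -268. ]
side bar n 6 c [ 694.9 -568.9] size [ 8.9 10. ] long dir 73.9 mean [ 695. -568.]
side head n 60 c [ 623.5 -409.3] size [ 42.9 350.9] long dir 119.3 mean [ 558.6 -298. ]
 perp-to-bars dir 116.6418110747248 mid [ 619.4 -418.4]
```

Request:
step_arm(increments=[0,0,0,0,0,-0.03,0,0,0,0,0,0,-0.03,0,0,0,0,0,0,0,0])

```text
time_s: 14.45
tcp_pos: [0.5463, -0.2842, 0.2155]
ee_rot: [[-0.429, 0.903, 0.002], [0.903, 0.429, 0.002], [0.001, 0.003, -1.0]]
force: [-3.3, 3.0, 5.6]
grip_width: 0.0274
grip_force: 71.5
```

```bash
python3 g.py 546 -284 213 112
```

```text
t 14.45 p [ 546.3 -284.2  215.5] yaw 115.43 zax [ 0.0023  0.0024 -1.    ] q [-27.6  24.5   2.1  67.5   0.2  37. ] F [-3.3  3.   5.6] T [ 1.13  1.07 -0.28] w 27.4 71.52530908584595
 delta tool mm [ 0.3 -0.1  2.5] dyaw->wz 0.0599
```

Torque has jumped to 0.28 N m, so the plug is at its stop. One more nudge, then back off into the play and lift clear.

Request:
step_arm(increments=[0,0,0,0,0,-0.03,0,0,0,0,0,0,0,0,0,0,0,0,0,0.08,0,0,0,0,0,0,0.08,0,0,0,0,0,0,0.08,0,0,0,0,0,0,0.04,0,0,0,0,0,0,0,0])

```text
time_s: 15.15
tcp_pos: [0.5474, -0.2852, 0.2143]
ee_rot: [[-0.193, 0.981, 0.003], [0.981, 0.193, 0.001], [0.0, 0.003, -1.0]]
force: [1.2, 0.7, -2.7]
grip_width: 0.0273
grip_force: 70.4
```

```bash
python3 g.py 546 -284 213 112
```

```text
t 15.15 p [ 547.4 -285.2  214.3] yaw 101.12 zax [ 3.4e-03  8.0e-04 -1.0e+00] q [-27.6  24.6   2.1  67.3   0.1  51.3] F [ 1.2  0.7 -2.7] T [ 0.14 -0.13 -0.01] w 27.3 70.42909026145935
 delta tool mm [ 1.4 -1.1  1.3] dyaw->wz -0.1899
```

Request:
step_arm(increments=[0,0,-5,0,0,0,0,0,0,-8,0,0,0,0,0,0,-12,0,0,0,0,0,0,-12,0,0,0,0,0,0,-12,0,0,0,0,0,0,-12,0,0,0,0,0,0,-6,0,0,0.05,0,0,0,0,0,0,0.08,0,0,0,0,0,0,0.08,0,0,0,0,0,0,0.08,0,0,0,0,0,0,0.08,0,0,0,0,0,0,0.02,0,0,0,0,0,0,0,0])

```text
time_s: 16.45
tcp_pos: [0.5464, -0.2848, 0.2828]
ee_rot: [[0.194, 0.981, 0.003], [0.981, -0.194, 0.001], [0.002, 0.003, -1.0]]
force: [0.8, -0.8, -2.5]
grip_width: 0.0269
grip_force: 70.4
```

```bash
python3 g.py 568 284 285 78.77;python3 rot.py 78.77 568 284 285; python3 - <<'E'
from m import *;from cell import bot
F={n:bot.grab_frame(n) for n in('side','top')};pickle.dump(F,open('f2.pkl','wb'))
for n in F:
    try: cocks({n:F[n]},(.5446,-.283))
    except Exception as e: print(e)
f=F['top'];C=cloud(f);h=cv2.cvtColor(f['img'],cv2.COLOR_BGR2HSV)
near=(np.hypot(C[...,0]-.545,C[...,1]+.28)<.06);g=near&(abs(C[...,2]-.232)<.012)&(h[...,1]<70);rect(pts(f,big(g)[0],.232),'guard')
for n,f in F.items():
    C=cloud(f);h=cv2.cvtColor(f['img'],cv2.COLOR_BGR2HSV)
    pk=(h[...,0]>160)&(h[...,0]<178)&(h[...,1]>70)&(h[...,1]<190)&(h[...,2]>120)&(C[...,1]>.1)&(C[...,0]>.3)
    P=C[pk];print(n,'pink',len(P),np.percentile(P,[1,50,99],axis=0).round(3).tolist());i=P[:,0].argmax();print('max x',P[i].round(3),'top',P[P[:,2].argmax()].round(3))
    hole=(np.hypot(C[...,0]-.568,C[...,1]-.283)<.03)&(C[...,2]<.07);rect(pts(f,big(hole)[0],.085),n+' hole')
a=[cv2.resize(F['side']['img'][200:320,130:290],(400,300)),cv2.resize(F['side']['img'][90:210,280:440],(400,300)),cv2.resize(F['top']['img'][160:280,150:310],(400,300)),cv2.resize(F['top']['img'][170:290,340:500],(400,300))]
cv2.imwrite('pics/ret.png',np.vstack([np.hstack(a[:2]),np.hstack(a[2:])]))
E
```

```text
t 16.45 p [ 546.4 -284.8  282.8] yaw 78.8 zax [ 0.0029  0.0012 -1.    ] q [-27.6  23.5  10.4  76.8   0.1  73.6] F [ 0.8 -0.8 -2.5] T [-0.01 -0.01  0.03] w 26.9 70.3718090057373
 delta tool mm [562.2 -89.3  -1.4] dyaw->wz 0.0006
rotvec [ 0.0026 -0.0018  0.0006]
then tool delta [562.1 -89.6  -2.2]
side brass z hi [0.1043 0.1064]
side bar n 65 c [ 544.9 -294. ] size [20.6 42.9] long dir 3.4 mean [ 545.2 -292.3]
side bar n 60 c [ 544.  -268.7] size [15.7 44.3] long dir 3.6 mean [ 542.6 -268.7]
side head n 125 c [ 544.6 -282.4] size [43.4 44.3] long dir 2.9 mean [ 543.9 -281. ]
 perp-to-bars dir 92.11335455640229 mid [ 544.4 -281.3]
top brass z hi [0.1046 0.1072]
top bar n 108 c [ 544.1 -269.8] size [12.2 43. ] long dir 5.0 mean [ 544.  -269.8]
top bar n 88 c [ 545.2 -297.8] size [14.7 43.5] long dir 4.5 mean [ 547.1 -295.9]
top head n 196 c [ 544.7 -283.7] size [41.8 43.5] long dir 2.6 mean [ 545.4 -281.5]
 perp-to-bars dir 92.2357602617272 mid [ 544.6 -283.8]
guard n 378 c [ 546.3 -286.4] size [48.5 64.7] long dir 168.7 mean [ 540.9 -278. ]
side pink 1359 [[0.412, 0.265, -0.0], [0.472, 0.301, 0.073], [0.527, 0.325, 0.117]]
max x [0.565 0.244 0.   ] top [0.521 0.301 0.12 ]
side hole n 193 c [505.8 331.9] size [23.2 33.7] long dir 172.6 mean [505.9 330.6]
top pink 717 [[0.412, 0.263, -0.001], [0.476, 0.295, 0.073], [0.536, 0.326, 0.117]]
max x [ 0.586  0.441 -0.002] top [0.519 0.303 0.119]
top hole n 79 c [563.7 277.5] size [19.7 31.2] long dir 166.0 mean [561.1 276.8]
```

View pics/ret.png

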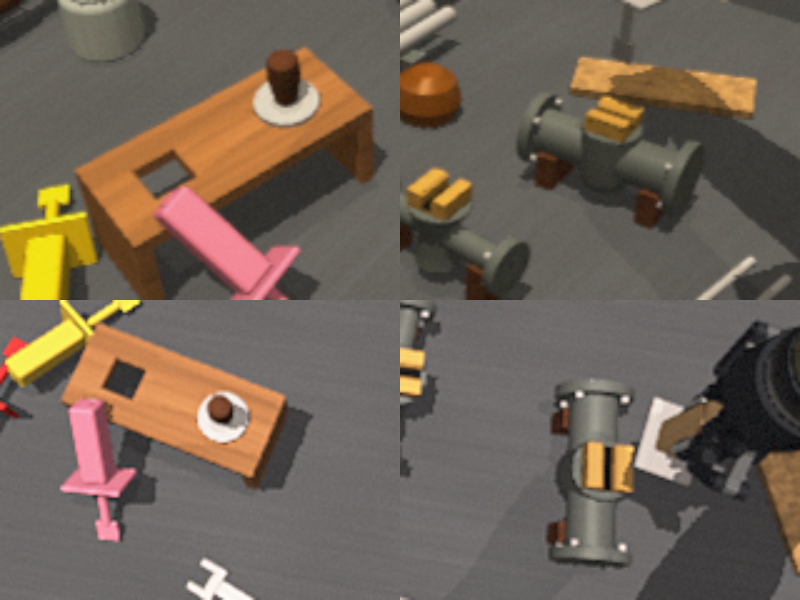

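The plug's bars lie at about 4°, along the pipe, so the air cock is open. The thin cock is still across. Pink lies with its handle end on the stand's front edge near the hole (crop (90,410), bottom left), so I'll measure that clearance.

```bash
python3 - <<'E'
from m import *
F=pickle.load(open('f2.pkl','rb'))
u=np.array([.9803,-.1977]);v=np.array([.1977,.9803])
for n,f in F.items():
    C=cloud(f);h=cv2.cvtColor(f['img'],cv2.COLOR_BGR2HSV)
    pk=(h[...,0]>160)&(h[...,0]<178)&(h[...,1]>70)&(h[...,1]<190)&(h[...,2]>90)
    d=C[...,:2]-[.568,.283];m=pk&(C[...,2]>.06)&(np.hypot(d[...,0],d[...,1])<.12)
    U=(d[m]@u)*1e3;V=(d[m]@v)*1e3;Z=C[m][:,2]*1e3
    o=np.argsort(-U)[:25:2];print(n,np.c_[U,V,Z][o].round(0).tolist())
    q=onz(f,np.c_[np.tile(np.arange(560),420),np.repeat(np.arange(420),560)],.085).reshape(420,560,3);e=q[...,:2]-[.568,.283]
    hm=(abs(e[...,0])<.027)&(abs(e[...,1])<.027)&(h[...,1]<80);rect(q[big(hm)[0]],n+' hole')
    st=(np.hypot(q[...,0]-.55,q[...,1]-.225)<.14)&(h[...,1]>90)&(h[...,0]<20)&(abs(C[...,2]-.085)<.006)
    rect(q[big(st)[0]],n+' stand')
E
```

```text
side [[-35.0, 10.0, 104.0], [-44.0, 21.0, 111.0], [-45.0, 17.0, 114.0], [-46.0, 24.0, 112.0], [-46.0, 16.0, 113.0], [-47.0, 22.0, 112.0], [-47.0, 20.0, 113.0], [-47.0, 27.0, 110.0], [-48.0, 30.0, 108.0], [-49.0, 7.0, 117.0], [-49.0, 9.0, 120.0], [-50.0, 24.0, 113.0], [-50.0, 12.0, 117.0]]
side hole n 155 c [563.3 286.2] size [22.6 29.2] long dir 77.9 mean [563.2 286.5]
side stand n 3207 c [552.1 232.2] size [ 99.  211.4] long dir 77.8 mean [554.9 241.8]
top [[-32.0, 8.0, 86.0], [-34.0, 8.0, 104.0], [-35.0, 15.0, 98.0], [-36.0, 8.0, 103.0], [-37.0, 19.0, 101.0], [-38.0, 4.0, 105.0], [-38.0, 2.0, 99.0], [-39.0, 5.0, 107.0], [-39.0, 26.0, 98.0], [-40.0, 3.0, 104.0], [-40.0, 7.0, 109.0], [-41.0, 5.0, 106.0], [-41.0, 17.0, 109.0]]
top hole n 126 c [566.8 281.3] size [27.9 30.2] long dir 167.7 mean [566.6 281.6]
top stand n 2296 c [554.7 229.5] size [ 90.9 210.6] long dir 77.9 mean [555.4 230.6]
```

Request:
step_arm(increments=[28.1,-4.4,0,0,0,0,0,28.1,-4.4,0,0,0,0,0,28.1,-4.4,0,0,0,0,0,28.1,-4.4,0,0,0,0,0,28.1,-4.4,0,0,0,0,0,28.1,-4.4,0,0,0,0,0,28.1,-4.4,0,0,0,0,0,28.1,-4.4,0,0,0,0,0,28.1,-4.4,0,0,0,0,0,28.1,-4.4,0,0,0,0,0,28.1,-4.4,0,0,0,0,0,28.1,-4.4,0,0,0,0,0,28.1,-4.4,0,0,0,0,0,28.1,-4.4,0,0,0,0,0,28.1,-4.4,0,0,0,0,0,28.1,-4.4,0,0,0,0,0,28.1,-4.4,0,0,0,0,0,28.1,-4.4,0,0,0,0,0,28.1,-4.4,0,0,0,0,0,28.1,-4.4,0,0,0,0,0])

```text
time_s: 18.55
tcp_pos: [0.5696, 0.2848, 0.2833]
ee_rot: [[0.194, 0.981, 0.002], [0.981, -0.194, 0.002], [0.002, 0.002, -1.0]]
force: [0.5, 0.3, -4.0]
grip_width: 0.0271
grip_force: 70.4
```

Request:
step_arm(increments=[0,0,0,0,0,0,0,0,0,0,0,0,0,0,0,0,0,0,0,0,0])

```text
time_s: 18.85
tcp_pos: [0.5695, 0.2829, 0.2832]
ee_rot: [[0.195, 0.981, 0.002], [0.981, -0.195, 0.001], [0.001, 0.002, -1.0]]
force: [0.3, 0.0, -3.2]
grip_width: 0.0273
grip_force: 70.4
```

```bash
python3 g.py 569.7 283.9 212 78.77;python3 rot.py 78.77 569.7 283.9 212
```

```text
t 18.85 p [569.5 282.9 283.2] yaw 78.73 zax [ 2.e-03  9.e-04 -1.e+00] q [ 26.4  25.6  13.8  78.1  -0.  127.7] F [ 0.3  0.  -3.2] T [-0.04 -0.01 -0.02] w 27.3 70.37866115570068
 delta tool mm [ 0.9 -0.2 71.2] dyaw->wz -0.0007
rotvec [ 0.0018 -0.0012 -0.0007]
then tool delta [ 1.  -0.  71.2]
```

Request:
step_arm(increments=[0.9,0,0,0,0,0,0,0,0,15,0,0,0,0,0,0,15,0,0,0,0,0,0,15,0,0,0,0,0,0,15,0,0,0,0,0,0,8,0,0,0,0,0,0,6,0,0,0,0,0,0,6,0,0,0,0,0,0,6,0,0,0,0,0,0,6,0,0,0,0,0,0,0,0,0,0,0])

```text
time_s: 19.95
tcp_pos: [0.5696, 0.2845, 0.1903]
ee_rot: [[0.195, 0.981, 0.001], [0.981, -0.195, 0.001], [0.001, 0.001, -1.0]]
force: [-0.1, 0.0, -3.2]
grip_width: 0.0272
grip_force: 70.3
```

```bash
python3 g.py 569.7 283.9 136.8 78.77; python3 - <<'E'
from h import *;from cell import bot
f=bot.grab_frame('side');cv2.imwrite('pics/ins.png',cv2.resize(f['img'][150:310,120:290],None,fx=3.5,fy=3.5,interpolation=cv2.INTER_CUBIC))
E
```

```text
t 19.95 p [569.6 284.5 190.3] yaw 78.75 zax [ 0.001  0.001 -1.   ] q [ 26.5  27.3   2.8  65.4   0.  127.8] F [-0.1  0.  -3.2] T [-0.01 -0.01  0.03] w 27.2 70.28994798660278
 delta tool mm [-0.6  0.2 53.5] dyaw->wz -0.0004
```

View pics/ins.png

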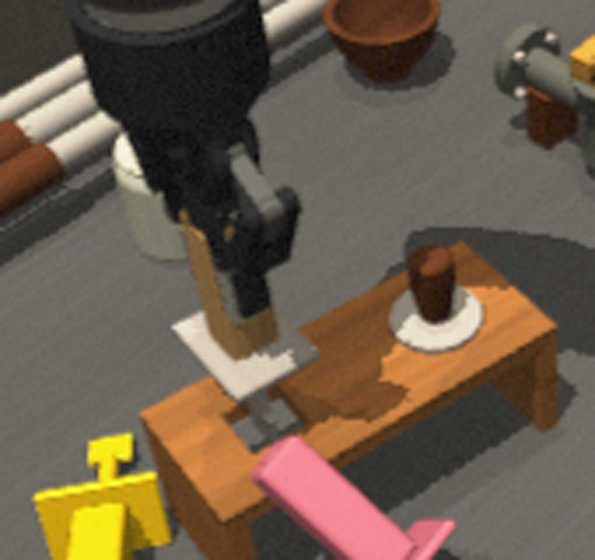

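The blade is in the hole with no contact force, and the pink end sits just in front of the guard's path. Down slowly.

Request:
step_arm(increments=[0,0,7,0,0,0,0,0,0,7,0,0,0,0,0,0,7,0,0,0,0,0,0,6,0,0,0,0,0,0,5,0,0,0,0,0,0,5,0,0,0,0,0,0,4,0,0,0,0,0,0,4,0,0,0,0,0,0,3,0,0,0,0,0,0,0,0,0,0,0])

```text
time_s: 21.0
tcp_pos: [0.5697, 0.2846, 0.1425]
ee_rot: [[0.195, 0.981, 0.001], [0.981, -0.195, 0.001], [0.001, 0.001, -1.0]]
force: [-0.3, 0.7, -3.8]
grip_width: 0.0272
grip_force: 70.5
```

```bash
python3 g.py 569.7 283.9 136.8 78.77
```

```text
t 21.0 p [569.7 284.6 142.5] yaw 78.74 zax [ 0.0012  0.0011 -1.    ] q [ 26.5  28.8  -1.9  59.2   0.  127.8] F [-0.3  0.7 -3.8] T [ 0.04 -0.01 -0.06] w 27.2 70.4892647266388
 delta tool mm [-0.7  0.1  5.7] dyaw->wz -0.0005
```

Request:
step_arm(increments=[0,0,2,0,0,0,0,0,0,2,0,0,0,0,0,0,1,0,0,0,0,0,0,1,0,0,0,0,0,0,0,0,0,0,0])

```text
time_s: 21.5
tcp_pos: [0.5701, 0.2847, 0.1371]
ee_rot: [[0.195, 0.981, 0.002], [0.981, -0.195, 0.001], [0.002, 0.002, -1.0]]
force: [-0.9, -0.3, -2.7]
grip_width: 0.0275
grip_force: 70.5
```

```bash
python3 g.py 569.7 283.9 136.8 78.77; python3 - <<'E'
from m import *;from cell import bot
for n in('side','top'):
    f=bot.grab_frame(n);C=cloud(f);h=cv2.cvtColor(f['img'],cv2.COLOR_BGR2HSV)
    g=(np.hypot(C[...,0]-.568,C[...,1]-.283)<.045)&(abs(C[...,2]-.091)<.02)&(h[...,1]<60)&(h[...,2]>110)
    if g.sum(): print(n,g.sum(),np.percentile(C[g][:,2],[10,50,90]).round(4))
E
```

```text
t 21.5 p [570.1 284.7 137.1] yaw 78.74 zax [ 0.0021  0.0015 -1.    ] q [ 26.5  29.   -2.4  58.4   0.  127.8] F [-0.9 -0.3 -2.7] T [-0.02  0.01  0.  ] w 27.5 70.4901909828186
 delta tool mm [-0.9 -0.2  0.3] dyaw->wz -0.0005
side 328 [0.0902 0.0916 0.0931]
top 169 [0.0885 0.0912 0.0934]
```

Request:
step_arm(increments=[0,0,0.7,0,0,0,0,0,0,0,0,0,0,0,0,0,0,0,0,0,0.44,0,0,0,0,0,0,0.44,0,0,0,0,0,0,0.44,0,0,0,0,0,0,0.44])

```text
time_s: 22.2
tcp_pos: [0.5703, 0.2848, 0.1368]
ee_rot: [[0.195, 0.981, 0.003], [0.981, -0.195, 0.002], [0.002, 0.002, -1.0]]
force: [0.5, 0.2, -0.1]
grip_width: 0.037
grip_force: 0.0
```

```bash
python3 g.py 569.7 283.9 136.8 78.77
```

```text
t 22.2 p [570.3 284.8 136.8] yaw 78.74 zax [ 0.0028  0.0018 -1.    ] q [ 26.5  29.1  -2.4  58.3   0.  127.8] F [ 0.5  0.2 -0.1] T [-0.07 -0.01  0.01] w 37.0 0.0
 delta tool mm [-1.1 -0.4 -0. ] dyaw->wz -0.0004
```

Released. Rise clear and move away.

Request:
step_arm(increments=[0,0,-5,0,0,0,0.44,0,0,-8,0,0,0,0.44,0,0,-12,0,0,0,0.44,0,0,-15,0,0,0,0.44,0,0,-20,0,0,0,0.44,0,0,-25,0,0,0,0.44,0,0,-25,0,0,0,0.44,0,0,-20,0,0,0,0.44,-30,-3,0,0,0,0,0.44,-35,-5,0,0,0,0,0.44,-35,-5,0,0,0,0,0.44,-35,-5,0,0,0,0,0.44,-35,-5,0,0,0,0,0.44,-35,-5,0,0,0,0,0.44,-35,-5,0,0,0,0,0.44,-35,-5,0,0,0,0,0.44,-35,-5,0,0,0,0,0.44,-35,-5,0,0,0,0,0.44,-30,0,0,0,0,0,0.44,0,0,0,0,0,0,0.44])

```text
time_s: 24.2
tcp_pos: [0.449, -0.0765, 0.267]
ee_rot: [[0.2, 0.98, 0.004], [0.98, -0.2, 0.0], [0.001, 0.004, -1.0]]
force: [0.3, 0.8, 0.5]
grip_width: 0.0377
grip_force: 0.0
```

```bash
python3 - <<'E'
from m import *;from cell import bot
F={n:bot.grab_frame(n) for n in('side','top')}
cocks({'side':F['side']},(.5446,-.283))
for n,f in F.items():
    C=cloud(f);h=cv2.cvtColor(f['img'],cv2.COLOR_BGR2HSV);near=np.hypot(C[...,0]-.568,C[...,1]-.283)<.045
    t=near&(C[...,2]>.166)
    if t.any(): print(n,np.percentile(C[t][:,2],[5,50,95]).round(4)); rect(pts(f,t,.176),n+' top')
    g=near&(abs(C[...,2]-.091)<.02)&(h[...,1]<60)&(h[...,2]>110);print(np.percentile(C[g][:,2],[10,50,90]).round(4));rect(pts(f,big(g)[0],.091),n+' guard')
a=[cv2.resize(F['side']['img'][190:330,130:300],(400,300)),cv2.resize(F['side']['img'][80:215,250:430],(400,300)),cv2.resize(F['top']['img'],(400,300)),cv2.resize(F['top']['img'][150:290,140:310],(400,300))]
cv2.imwrite('pics/end.png',np.vstack([np.hstack(a[:2]),np.hstack(a[2:])]))
E
```

```text
side brass z hi [0.104  0.1058]
side bar n 46 c [ 547.  -293.8] size [20.6 38.7] long dir 3.4 mean [ 552.2 -291.5]
side bar n 44 c [ 549.1 -268.3] size [15.7 33.9] long dir 3.6 mean [ 548.7 -268.8]
side head n 90 c [ 546.7 -282.1] size [39.3 43.5] long dir 91.1 mean [ 550.5 -280.4]
 perp-to-bars dir 85.1223566244686 mid [ 548.1 -281.1]
side [0.1673 0.1756 0.1783]
side top n 254 c [564.3 288.6] size [29.3 37.5] long dir 164.5 mean [564.8 288.5]
[0.09   0.0912 0.0925]
side guard n 345 c [568.7 285.3] size [45.9 64.4] long dir 168.9 mean [561.9 290.9]
top [0.1706 0.1749 0.1783]
top top n 145 c [567.6 282. ] size [28.5 29.3] long dir 80.9 mean [567.7 281.9]
[0.0883 0.0907 0.0929]
top guard n 265 c [569.9 282.5] size [48.7 63.8] long dir 168.5 mean [563.4 278.5]
```

View pics/end.png

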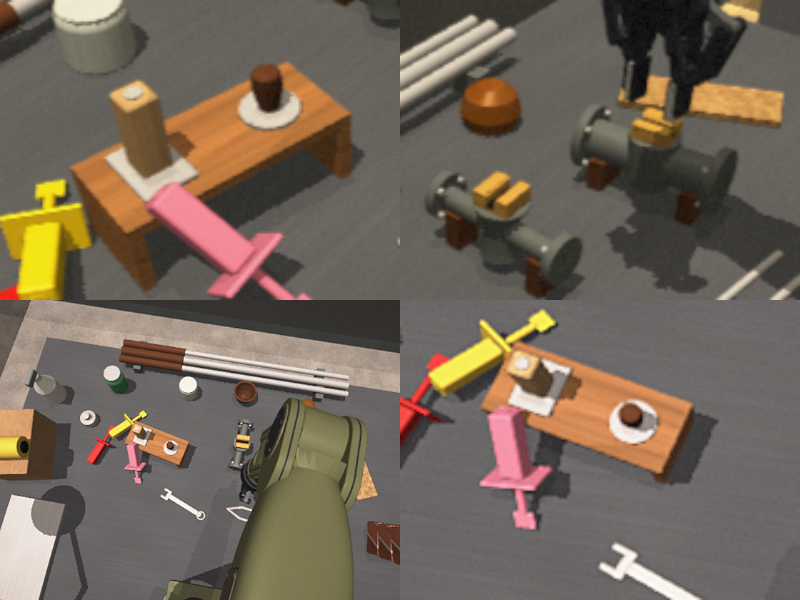

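The screwdriver is upright and seated: guard at z 0.091, flat, and handle top at 0.175. The air slot lies along the pipe, the thin cock is unchanged, and the gripper is clear of everything.

```bash
python3 -c "
from cell import bot;print(bot.finish_job())"
```

```text
the job is handed in; nothing more can be done
None
```

The air cock is open to its stop, the screwdriver is back upright in its hole, the thin-pipe cock was left shut, and the job is handed in; the free-standing pink, red and yellow look-alikes toppled during the run, apparently untouched.

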